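Start up the pastry bench: press three switches in order

ROBOT

A 6-joint arm with a two-finger parallel gripper is mounted at the origin on a cart in front of the work surface, level with it; the furniture and walls round the work are solid. World frame = base frame: x ahead of the robot, y to its left, z up, the work surface at z = 0. Lengths are in mm, angles in rad, forces in N, time in s.
With the tool pointing down it reaches from about 350 to 775 mm from the base axis. Payload 7.3 kg.
Tool frame: the origin (TCP) lies midway between the tips of the shut fingers; the grasp point (between the pads) lies 19 mm behind it; x points along the fingers, z is the direction in which the jaws open and shut, and the axes are right-handed (so a half turn about x gives the same grasp; the last joint's range is limited). The gripper opens to 92 mm and grips with 3 to 60 N. Pads are 19 mm wide; open, the fingers measure 130 mm over their backs; the gripper's body (75 mm by 190 mm) begins 47 mm behind the grasp point.
Start: joints at [-1.312, 0.342, 1.524, -0, 1.275, -0.146], TCP at [206.788, -482.584, 189.941] pointing down, gripper open.
Joint ranges: [-2.53, 2.53], [-0.77, 2.02], [0.04, 2.7], [-1, 4.14], [0.28, 2.66], [-3.11, 3.11]. Speed limits (rad/s): [2.57, 2.57, 3.14, 3.14, 3.14, 3.14].

INTERFACE

Orientations are given as [roll, pitch, yaw] about the fixed x, y, z axes, in that order (R = Rz(yaw) Ry(pitch) Rx(roll)).
In Python, from plant import monitor, optics, close_job gives the robot as it stands.
- The arm moves only by the tool send_rows, never from a script. Its argument "commands" is a list that holds one entry, the list of rows, each a list of 5 numbers: the shift along the tool's x, y, z in m, then the turn about the tool's x in degrees, then the finger opening in m, from 0 to 0.0918. A call has 1 to 10 rows; each row shifts and turns the pose as measured when the row begins, along the tool's axes as they then stand; what a row does not reach is not made up. A row lasts 1/12 s, in which the tool goes at most 41.7 mm and 7.16 degrees, less where a joint would pass 70% of its speed; a pose out of reach is approached as far as the arm can. A call with a gripper value outside its range is refused whole. The fingers move at their own pace and stop on an object; the grip force is fixed at half the most. Time passes only in rows, so rows that do not move let the fingers close. It gives the time, the measured TCP pose, the force and the opening at its end, in the units of the state.
- monitor.get_obs(): the state, without advancing time (a new reading comes with each control period).
- optics.capture(name): name is "scene" or "top" or "wrist"; returns a dict with "color" (384x512x3 uint8, blue, green, red), "camera_matrix" (3x3 intrinsics, pixels), "camera_from_world" (4x4, takes a point from world to camera coordinates); the wrist camera has in their place "T_tool_cam" (4x4, takes a point from camera to tool coordinates, whose origin is the TCP and whose axes are the tool frame's). Camera axes: x right, y down, z forward; pixel columns grow to the right and rows downward; lengths in mm; the calibration is good to about 2 mm. A picture is of the moment at which its call begins: read the wrist's pose just before it. There is no depth.
- close_job(): hands the job in, once; it reports no verdict.
The state is a dict: "time": time; "joint_positions": joint angles; "dq": joint speeds; "tau": joint torques, N m; "tool_pos": TCP position; "tcp_rot": TCP orientation; "contact_force": force on the tool from outside, world axes, zero at the start; "moment": the same for the moment, N m; "grip_width": finger opening in mm.
Only numpy, scipy, OpenCV 4.12 (cv2) and the standard library are available. Lean on these libraries where they do the work, as an engineer would, in place of code of your own. Each camera call takes 0.05 s, during which the arm holds its last target.

TASK

Start up the pastry bench in its safe order: with the fingertips press the green button (extractor fan) all the way in, then the yellow one (work light), then the blue one (warming plate), each lightly and straight down; they stay in by themselves. Do not touch the red stop switch, do not lift the switch boxes or push them out of their places, and leave everything else on the table where it is.

Things in the scene. Friction and masses are not known exactly. Their poses are not given: they have to be found in the camera images.
- green_box: loose wireless switch box with one round green button (extractor fan); grey base, white lid, 68 x 68 mm, lid face 40 mm above its underside, a dark collar 42 mm across and 4 mm high round the button; 0.3 to 0.5 kg on rubber feet. Origin: centre of the underside, z up, sides along x and y; the button is on the z axis.
- green_top (a point): centre of the top of the green button, a flat cap 31 mm across; it moves with the cap: 54 mm above the table when out, 48 mm when pressed in (still 4 mm proud of the collar).
- green_button (a joint): how far the green button is pressed in: 0 = out, 0.006 m = fully in against its stop. It resists with about 3 N all the way and stays where it is left (no spring); beyond the stop it is rigid.
- yellow_box: loose wireless switch box with one round yellow button (work light); grey base, white lid, 68 x 68 mm, lid face 40 mm above its underside, a dark collar 42 mm across and 4 mm high round the button; 0.3 to 0.5 kg on rubber feet. Origin: centre of the underside, z up, sides along x and y; the button is on the z axis.
- yellow_top (a point): centre of the top of the yellow button, a flat cap 31 mm across; it moves with the cap: 54 mm above the table when out, 48 mm when pressed in (still 4 mm proud of the collar).
- yellow_button (a joint): how far the yellow button is pressed in: 0 = out, 0.006 m = fully in against its stop. It resists with about 3 N all the way and stays where it is left (no spring); beyond the stop it is rigid.
- blue_box: loose wireless switch box with one round blue button (warming plate); grey base, white lid, 68 x 68 mm, lid face 40 mm above its underside, a dark collar 42 mm across and 4 mm high round the button; 0.3 to 0.5 kg on rubber feet. Origin: centre of the underside, z up, sides along x and y; the button is on the z axis.
- blue_top (a point): centre of the top of the blue button, a flat cap 31 mm across; it moves with the cap: 54 mm above the table when out, 48 mm when pressed in (still 4 mm proud of the collar).
- blue_button (a joint): how far the blue button is pressed in: 0 = out, 0.006 m = fully in against its stop. It resists with about 3 N all the way and stays where it is left (no spring); beyond the stop it is rigid.
- red_box: loose wireless switch box with one round red button (emergency stop); grey base, white lid, 68 x 68 mm, lid face 40 mm above its underside, a dark collar 42 mm across and 4 mm high round the button; 0.3 to 0.5 kg on rubber feet. Origin: centre of the underside, z up, sides along x and y; the button is on the z axis.
- red_top (a point): centre of the top of the red button, a flat cap 31 mm across; it moves with the cap: 54 mm above the table when out, 48 mm when pressed in (still 4 mm proud of the collar).
- red_button (a joint): how far the red button is pressed in: 0 = out, 0.006 m = fully in against its stop. It resists with about 3 N all the way and stays where it is left (no spring); beyond the stop it is rigid.
- ring_mould: steel ring mould, 69 mm across, 45 mm high; a loose bystander. Origin: centre of the underside at the start.
- fig: whole green fig, about 50 mm; a loose bystander. Origin: centre of the underside at the start.
- piping_nozzle: small steel cone (piping nozzle), 28 mm across, 48 mm high; a loose bystander. Origin: centre of the underside at the start.
- fig_half: half fig lying with the red cut face up, about 50 mm across, 27 mm high; a loose bystander. Origin: centre of the underside at the start.
- jar_lid: gold jar lid with a black rim, 71 mm across, 15 mm high; a loose bystander. Origin: centre of the underside at the start.
- prep_bowl: small steel bowl, 110 mm across, 42 mm high; a loose bystander. Origin: centre of the underside at the start.
Not all that is in view belongs to the job. Leave any turquoise look-alike of the yellow_box alone. Leave any turquoise look-alike of the green_box alone.

How it is judged:
By the outcome, as a careful person would: the job done as asked, in the order asked, and still so for the second after the job is handed in, with the robot touching nothing.
It also fails if it takes over 48 s, if anything falls off the work surface, if the arm or the gripper's body presses on something with over 40 N, if the wrist force passes 120 N, or if a joint passes its speed limit or range.

## Working session

There is one attempt and no reset: what is moved stays moved. The work goes in short steps, Python scripts to look and compute and a tool call to move; the robot and the scene stay as the last step left them, time stands still between calls to the robot, and variables do not carry over. Pictures are saved under pics/ and viewed, and the job is handed in when it is done.

Besides the shell and the picture viewer there is one more tool, called after "Emit:" as name(argument=value, ...), one argument or row to a line, values as JSON. send_rows: Moves the arm, as the interface text tells. Its arguments: {"type":"object","properties":{"commands":{"type":"array","items":{"type":"array","items":{"type":"array","items":{"type":"number"}}}}},"required":["commands"]}

```bash
mkdir -p pics; ls
python3 - <<'E'
from plant import monitor, optics
import cv2,numpy as np
o=monitor.get_obs();print(o)
for n in("scene","top","wrist"):
    c=optics.capture(n);cv2.imwrite(f"pics/{n}0.png",c["color"])
    np.savez(f"pics/{n}0.npz",**c)
    print(n,{k:np.round(v,3).tolist() for k,v in c.items() if k!="color"})
E
```

```text
pics
{'time': 0.0, 'joint_positions': array([-1.31197946e+00,  3.42719743e-01,  1.52500824e+00,  2.02508990e-05,
        1.27538580e+00, -1.45991800e-01]), 'dq': array([-0.00090239,  0.00031311,  0.00052669, -0.00281059, -0.00031087,
       -0.00067824]), 'tau': array([-2.71309573e-04, -4.31241453e+01, -2.44221890e+01,  7.17856502e-02,
        5.59134583e-02, -1.18018629e-04]), 'tool_pos': array([ 206.68093275, -482.11172612,  189.24961026]), 'tcp_rot': array([2.98287105, 1.56927508, 1.81687748]), 'contact_force': array([-1.10387403, -0.55502541,  0.17551625]), 'moment': array([ 0.00564703,  0.01901955, -0.0284214 ]), 'grip_width': 91.71296918284929}
scene {'camera_matrix': [[385.245, 0.0, 257.579], [0.0, 385.245, 182.169], [0.0, 0.0, 1.0]], 'camera_from_world': [[-0.659, -0.752, 0.0, 317.624], [-0.299, 0.261, -0.918, 251.114], [0.69, -0.605, -0.397, 820.762], [0.0, 0.0, 0.0, 1.0]]}
top {'camera_matrix': [[365.016, 0.0, 259.482], [0.0, 365.016, 194.687], [0.0, 0.0, 1.0]], 'camera_from_world': [[-0.026, -0.999, 0.021, -68.585], [-0.998, 0.025, -0.051, 569.155], [0.051, -0.022, -0.998, 1059.199], [0.0, 0.0, 0.0, 1.0]]}
wrist {'camera_matrix': [[317.478, 0.0, 256.68], [0.0, 317.478, 181.65], [0.0, 0.0, 1.0]], 'T_tool_cam': [[0.0, -0.247, 0.969, -196.779], [-0.001, -0.969, -0.247, 66.832], [1.0, -0.001, -0.001, -0.019], [0.0, 0.0, 0.0, 1.0]]}
```

View pics/scene0.png

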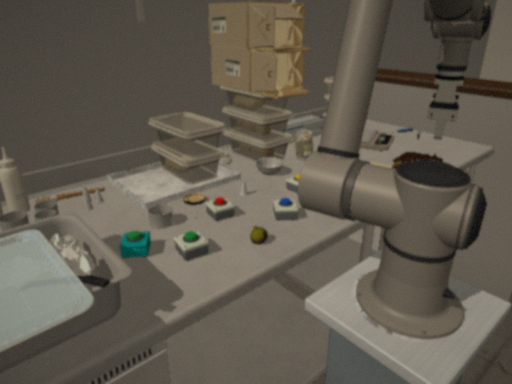

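View pics/top0.png

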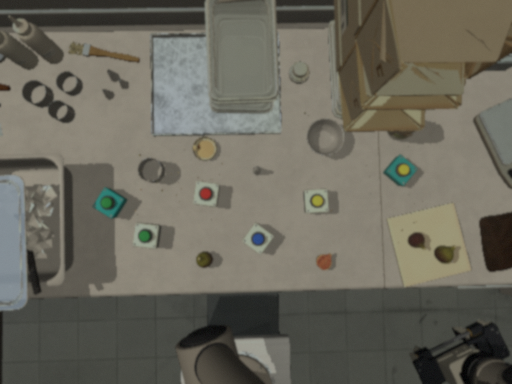

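View pics/wrist0.png

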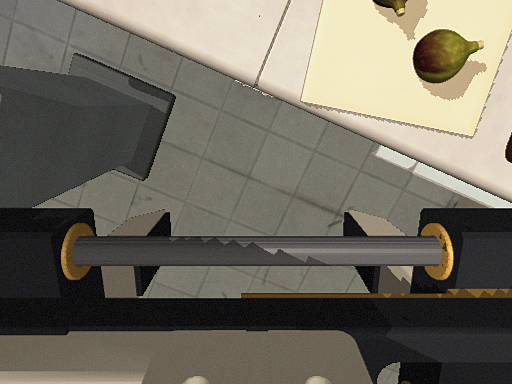

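The top view shows the green box near (146,236), red (206,194), blue (258,239) and yellow (317,201). Turquoise decoys are at (109,203) and (402,170). Next I'll get the button-top centres in enlarged crops.

```bash
cat > h.py <<'E'
import numpy as np
def ray(c,u,v,z):
    K=c["camera_matrix"];T=c["camera_from_world"]
    d=T[:3,:3].T@np.linalg.solve(K,[u,v,1.]);o=-T[:3,:3].T@T[:3,3]
    return o+d*(z-o[2])/d[2]
def proj(c,p):
    q=c["camera_matrix"]@(c["camera_from_world"]@np.r_[p,1])[:3];return q[:2]/q[2]
E
python3 - <<'E'
import cv2,numpy as np
from h import *
c=np.load("pics/top0.npz");s=np.load("pics/scene0.npz")
H=cv2.cvtColor(c["color"],cv2.COLOR_BGR2HSV);Hs=cv2.cvtColor(s["color"],cv2.COLOR_BGR2HSV)
def cen(H,u,v,lo,hi,r=12):
    h=H[...,0].astype(int);m=((h>=lo)&(h<=hi) if lo<hi else (h>=lo)|(h<=hi))&(H[...,1]>120)&(H[...,2]>60)
    w=np.zeros_like(m);w[v-r:v+r,u-r:u+r]=1;m&=w
    y,x=np.nonzero(m);return x.mean(),y.mean(),len(x)
for n,u,v,us,vs,lo,hi in(("green",146,235,190,237,45,80),("yellow",317,201,298,178,20,35),("blue",259,238,286,202,100,130),("red",206,193,220,201,170,10)):
    a=cen(H,u,v,lo,hi);p=ray(c,a[0],a[1],53)
    b=cen(Hs,us,vs,lo,hi);q=ray(s,b[0],b[1],53)
    print(n,np.round(a,1),p.round(1),"scene",np.round(b,1),q.round(1),"r",np.hypot(*p[:2]).round())
tiles=[cv2.resize(c["color"][v-22:v+22,u-22:u+22],(390,290),interpolation=cv2.INTER_CUBIC) if 0 else cv2.resize(c["color"][v-22:v+22,u-22:u+22],(290,290),interpolation=cv2.INTER_CUBIC) for u,v in((146,235),(317,201),(259,238),(206,193))]
cv2.imwrite("pics/crop0.png",np.vstack([np.hstack(tiles[:2]),np.hstack(tiles[2:])]))
E
```

```text
green [144.2 235.6  75. ] [458.3 244.2  53. ] scene [190.1 236.   73. ] [449.6 251.7  53. ] r 519.0
yellow [316.9 200.4  92. ] [ 544.9 -245.2   53. ] scene [297.1 176.3  26. ] [ 541.6 -231.1   53. ] r 598.0
blue [257.6 238.6  83. ] [441.5 -73.8  53. ] scene [285.  201.3  50. ] [432.6 -64.   53. ] r 448.0
red [205.4 193.3  93. ] [573.  71.  53.] scene [219.3 200.6  65. ] [563.6  79.3  53. ] r 577.0
```

View pics/crop0.png

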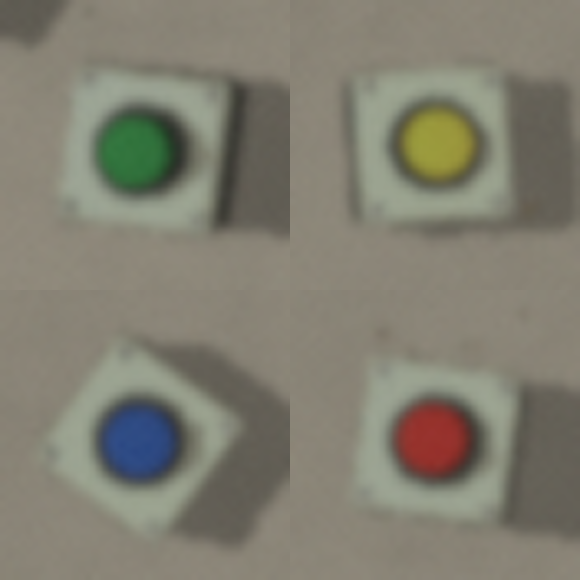

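The scene estimates are shifted 8–10 mm toward the scene camera. The visible cap sides explain that direction of bias, so I trust the top view and will confirm with the wrist camera. Next step is to work out the moves in tool axes.

```bash
cat >> h.py <<'E'
from scipy.spatial.transform import Rotation as Ro
def R(o): return Ro.from_euler('xyz',o["tcp_rot"]).as_matrix()
def go(o,*ps):
    p=o["tool_pos"]
    for t in ps:
        t=np.array(t,float);d=R(o).T@(t-p);print("to",t,"tool d mm",d.round(1),"rows@40",np.ceil(np.linalg.norm(d)/40));p=t
E
python3 - <<'E'
from h import *
from plant import monitor
o=monitor.get_obs();print(R(o).round(3));go(o,(400,-250,189),(440,0,189),(420,244,189))
E
```

```text
[[-0.     0.919  0.394]
 [ 0.001  0.394 -0.919]
 [-1.     0.    -0.001]]
to [ 400. -250.  189.] tool d mm [   0.6  269.1 -137.3] rows@40 8.0
to [440.   0. 189.] tool d mm [   0.3  135.2 -214. ] rows@40 7.0
to [420. 244. 189.] tool d mm [   0.3   77.7 -232.2] rows@40 7.0
```

Emit:
send_rows(
  commands=[
    [[0, 0.03, -0.015, 0, 0], [0, 0.03, -0.015, 0, 0], [0, 0.03, -0.015, 0, 0], [0, 0.03, -0.015, 0, 0], [0, 0.03, -0.015, 0, 0], [0, 0.03, -0.015, 0, 0], [0, 0.03, -0.015, 0, 0], [0, 0.03, -0.015, 0, 0], [0, 0.03, -0.015, 0, 0], [0, 0, 0, 0, 0]],
  ],
)

```text
time: 0.98
tool_pos: [407.4, -242.6, 186.4]
tcp_rot: [-3.037, 1.565, 2.073]
contact_force: [-0.8, -0.0, 0.2]
grip_width: 29.7
```

Emit:
send_rows(
  commands=[
    [[0, 0.02, -0.032, 0, 0], [0, 0.02, -0.032, 0, 0], [0, 0.02, -0.032, 0, 0], [0, 0.02, -0.032, 0, 0], [0, 0.02, -0.032, 0, 0], [0, 0.02, -0.032, 0, 0], [0, 0.02, -0.032, 0, 0], [0, 0, 0, 0, 0]],
  ],
)

```text
time: 1.65
tool_pos: [450.1, 25.7, 185.4]
tcp_rot: [-2.703, 1.565, 2.404]
contact_force: [-1.0, 0.1, -1.0]
grip_width: 0.1
```

Emit:
send_rows(
  commands=[
    [[0, 0.011, -0.033, 0, 0], [0, 0.011, -0.033, 0, 0], [0, 0.011, -0.033, 0, 0], [0, 0.011, -0.033, 0, 0], [0, 0.011, -0.033, 0, 0], [0, 0.011, -0.033, 0, 0], [0, 0, 0, 0, 0]],
  ],
)

```text
time: 2.23
tool_pos: [434.9, 238.2, 184.6]
tcp_rot: [-2.223, 1.565, 2.882]
contact_force: [-0.3, -0.5, -1.0]
grip_width: 0.7
```

Run:
```python
from h import *
from plant import monitor,optics
import cv2
o=monitor.get_obs();c=optics.capture("wrist");cv2.imwrite("pics/w1.png",c["color"])
print(o["time"],o["tool_pos"],o["tcp_rot"],o["grip_width"],o["contact_force"]);go(o,(458.3,244.2,189))
# expected pixel of tcp point and green_top
T=np.linalg.inv(c["T_tool_cam"]);K=c["camera_matrix"]
for p in((458.3,244.2,54),):
    t=R(o).T@(np.array(p)-o["tool_pos"]);q=K@(T@np.r_[t,1])[:3];print(q[:2]/q[2])
```

```text
2.2333 [434.94696962 238.244182   184.64189467] [-2.22270269  1.56499097  2.88193003] 0.6864103432118229 [-0.25434143 -0.5482365  -1.03979226]
to [458.3 244.2 189. ] tool d mm [-4.5 23.8  3.4] rows@40 1.0
[260.64051466 143.03341089]
```

View pics/w1.png

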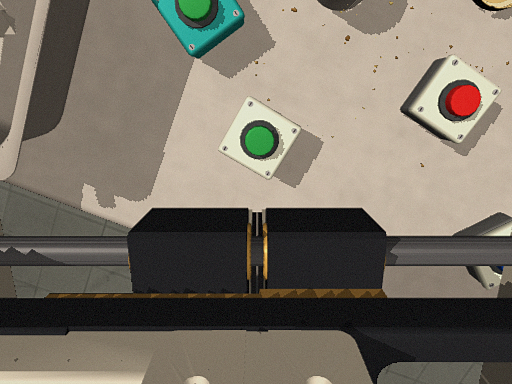

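The wrist view shows the green cap at about (260,139), 4 px from the predicted (261,143). I'll triangulate it precisely.

```bash
cat >> h.py <<'E'
import cv2
HUE=dict(green=(45,75),yellow=(20,35),blue=(100,130))
def wray(c,o,u,v,z):
    T=c["T_tool_cam"];Rw=R(o)
    d=Rw@T[:3,:3]@np.linalg.solve(c["camera_matrix"],[u,v,1.]);p=o["tool_pos"]+Rw@T[:3,3]
    return p+d*(z-p[2])/d[2]
def wlook(name,approx,fn,z=54):
    from plant import monitor,optics
    o=monitor.get_obs();c=optics.capture("wrist");im=c["color"];cv2.imwrite(f"pics/{fn}.png",im)
    t=np.linalg.inv(c["T_tool_cam"])@np.r_[R(o).T@(np.array(approx)-o["tool_pos"]),1];q=c["camera_matrix"]@t[:3];q=q[:2]/q[2]
    H=cv2.cvtColor(im,cv2.COLOR_BGR2HSV);lo,hi=HUE[name]
    m=((H[...,0]>=lo)&(H[...,0]<=hi)&(H[...,1]>110)&(H[...,2]>50)).astype('u1')
    w=np.zeros_like(m);cv2.circle(w,tuple(int(x) for x in q),40,1,-1);m*=w;m[205:]=0
    y,x=np.nonzero(m);u,v=(x.min()+x.max())/2,(y.min()+y.max())/2
    print("t",o["time"],"pos",o["tool_pos"].round(1),"pred",q.round(1),"box",x.min(),x.max(),y.min(),y.max(),"cent",x.mean().round(1),y.mean().round(1))
    P=wray(c,o,x.mean(),y.mean(),z);print("cap ->",P.round(1),"width mm",np.linalg.norm(wray(c,o,x.min(),v,z)-wray(c,o,x.max()+1,v,z)).round(1))
    cv2.imwrite(f"pics/{fn}c.png",cv2.resize(im[max(0,int(q[1])-60):int(q[1])+60,max(0,int(q[0])-80):int(q[0])+80],None,fx=4,fy=4,interpolation=cv2.INTER_CUBIC))
    return o,P
E
python3 - <<'E'
from h import *
o,P=wlook("green",(458.3,244.2,54),"w2")
go(o,(458,244,80))
E
```

```text
t 2.2833 pos [435.1 235.9 184.5] pred [258.3 142.2] box 242 271 125 154 cent 256.7 139.4
cap -> [460.4 246.8  54. ] width mm 30.9
to [458. 244.  80.] tool d mm [104.3  24.8   1.4] rows@40 3.0
```

View pics/w2c.png

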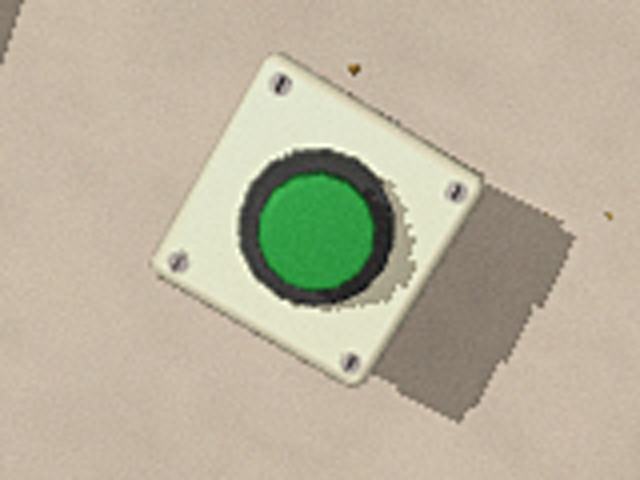

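The crop shows the cap centred at (257,139), and its measured width of 30.9 mm matches the given 31 mm. I'll aim at (459.5, 245.5). First hover at about z = 80.

Emit:
send_rows(
  commands=[
    [[0.0, 0.013, 0.001, 0, 0], [0.01, 0.013, 0.001, 0, 0], [0.03, 0, 0, 0, 0], [0.03, 0, 0, 0, 0], [0.03, 0, 0, 0, 0], [0, 0, 0, 0, 0], [0, 0, 0, 0, 0]],
  ],
)

```text
time: 2.92
tool_pos: [465.3, 230.2, 82.9]
tcp_rot: [-0.858, 1.566, -2.047]
contact_force: [-0.1, 0.5, -0.0]
grip_width: 0.2
```

Run:
```python
from h import *
from plant import monitor
o=monitor.get_obs();print(o["tool_pos"],o["contact_force"],o["dq"].round(3));go(o,(459.5,245.5,54))
```

```text
[465.26923666 230.18070512  82.8775225 ] [-0.07454068  0.45339563 -0.01886758] [-0.036  0.032  0.05  -0.006 -0.014 -0.013]
to [459.5 245.5  54. ] tool d mm [ 28.8   0.4 -16.5] rows@40 1.0
```

Emit:
send_rows(
  commands=[
    [[0.0, 0.0004, -0.0165, 0, 0], [0, 0, 0, 0, 0], [0, 0, 0, 0, 0]],
  ],
)

```text
time: 3.17
tool_pos: [462.0, 242.6, 86.4]
tcp_rot: [-0.259, 1.567, -1.452]
contact_force: [-0.1, 0.0, 0.5]
grip_width: 0.4
```

Run:
```python
from h import *
from plant import monitor
o=monitor.get_obs();print(o["tool_pos"],o["contact_force"],o["dq"].round(3));go(o,(459.5,245.5,54))
```

```text
[461.95614009 242.64242208  86.42027654] [-0.07124297  0.01547329  0.53954742] [ 0.001 -0.024 -0.02   0.011  0.02   0.005]
to [459.5 245.5  54. ] tool d mm [32.4 -1.2 -3.7] rows@40 1.0
```

Emit:
send_rows(
  commands=[
    [[0.008, -0.001, -0.004, 0, 0], [0.008, 0, 0, 0, 0], [0, 0, 0, 0, 0]],
  ],
)

```text
time: 3.42
tool_pos: [462.1, 245.3, 72.7]
tcp_rot: [0.849, 1.563, -0.346]
contact_force: [-0.6, -0.5, 0.3]
grip_width: 0.5
```

Run:
```python
from h import *
from plant import monitor
o=monitor.get_obs();print(o["tool_pos"],o["contact_force"],o["dq"].round(3));go(o,(459.5,245.5,54))
```

```text
[462.0565204  245.26372836  72.7158965 ] [-0.58609655 -0.48081977  0.32493293] [-0.002 -0.021 -0.012  0.002  0.018  0.001]
to [459.5 245.5  54. ] tool d mm [18.7 -2.4 -1.3] rows@40 1.0
```

Emit:
send_rows(
  commands=[
    [[0.005, -0.002, -0.001, 0, 0], [0.005, 0, 0, 0, 0], [0.003, 0, 0, 0, 0], [0, 0, 0, 0, 0]],
  ],
)

```text
time: 3.75
tool_pos: [459.6, 244.8, 58.2]
tcp_rot: [0.762, 1.564, -0.433]
contact_force: [0.5, -0.8, -0.6]
grip_width: 0.6
```

Run:
```python
from h import *
from plant import monitor
o=monitor.get_obs();print(o["tool_pos"],o["contact_force"],o["dq"].round(3));go(o,(459.5,245.5,54))
```

```text
[459.5677128  244.79138721  58.16342668] [ 0.54593062 -0.77481308 -0.56860309] [-0.     0.002 -0.    -0.    -0.001 -0.002]
to [459.5 245.5  54. ] tool d mm [ 4.2  0.2 -0.7] rows@40 1.0
```

Emit:
send_rows(
  commands=[
    [[0.002, 0, 0, 0, 0], [0.002, 0, 0, 0, 0], [0.002, 0, 0, 0, 0]],
  ],
)

```text
time: 4.0
tool_pos: [459.8, 244.8, 51.7]
tcp_rot: [0.767, 1.564, -0.428]
contact_force: [-0.4, 0.9, -0.1]
grip_width: 0.8
```

Emit:
send_rows(
  commands=[
    [[0.002, 0, 0, 0, 0]],
  ],
)

```text
time: 4.08
tool_pos: [459.9, 244.8, 49.5]
tcp_rot: [0.769, 1.564, -0.426]
contact_force: [0.2, 0.3, 0.3]
grip_width: 0.3
```

Emit:
send_rows(
  commands=[
    [[0.002, 0, 0, 0, 0]],
  ],
)

```text
time: 4.17
tool_pos: [459.9, 244.9, 47.3]
tcp_rot: [0.787, 1.563, -0.408]
contact_force: [-0.7, -0.5, 0.2]
grip_width: 0.5
```

Run:
```python
from h import *
from plant import monitor,optics
o=monitor.get_obs();print(o["time"],o["tool_pos"],o["contact_force"],o["moment"])
a=optics.capture("scene")["color"][195:275,140:240];b=optics.capture("top")["color"][195:275,95:195]
w=optics.capture("wrist")["color"];cv2.imwrite("pics/w3.png",w)
cv2.imwrite("pics/g1.png",np.hstack([cv2.resize(i,None,fx=4,fy=4,interpolation=cv2.INTER_CUBIC) for i in(a,b)]))
print(monitor.get_obs()["contact_force"])
```

```text
4.1667 [459.94255818 244.8572108   47.30515533] [-0.71263073 -0.49712549  0.17225917] [0.00872716 0.02218969 0.07226587]
[-0.05941822 -0.21883635 -0.33895514]
```

View pics/g1.png

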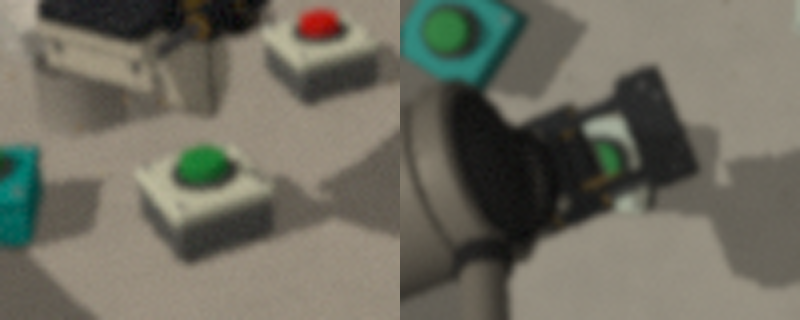

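View pics/w3.png

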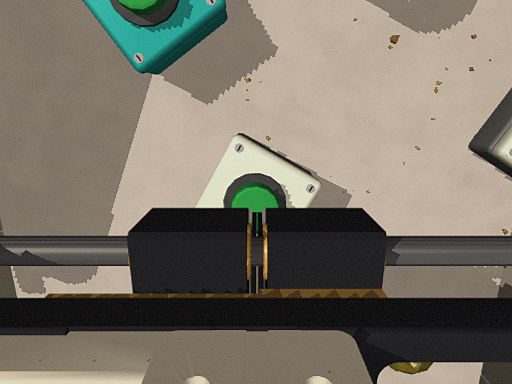

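The images don't clearly show contact, and the force is about 0. Before pressing further I'll overlay the measured tool axis on both cameras.

Run:
```python
from h import *
from plant import monitor,optics
o=monitor.get_obs();Rw=R(o);print(o["time"],o["tool_pos"],Rw.round(2).tolist())
out=[]
for n,(x,y) in(("scene",(130,150)),("top",(85,170))):
    c=optics.capture(n);k=4;im=cv2.resize(c["color"][y:y+130,x:x+100],None,fx=k,fy=k,interpolation=cv2.INTER_CUBIC)
    f=lambda p:tuple(int(v) for v in (proj(c,p)-[x,y]+.5)*k)
    for a,col in((0,(0,0,255)),(-19,(0,255,255)),(-66,(255,0,255)),(-150,(255,255,0))):
        q=o["tool_pos"]+Rw@[a,0,0];cv2.circle(im,f(q),4,col,-1);print(n,a,proj(c,q).round(1))
    for w in((0,0,19),(0,0,-19),(0,9,0),(0,-9,0)):cv2.circle(im,f(o["tool_pos"]+Rw@np.array(w)),3,(0,0,120),-1)
    cv2.circle(im,f((459.5,245.5,54)),4,(255,255,255),1)
    out.append(im)
cv2.imwrite("pics/g2.png",np.hstack(out))
```

```text
4.3167 [459.78194083 244.80653261  47.30703301] [[0.01, 0.93, 0.37], [-0.0, 0.37, -0.93], [-1.0, 0.0, 0.01]]
scene 0 [190.4 235.4]
scene -19 [189.9 228.8]
scene -66 [188.6 212.3]
scene -150 [186.1 180.9]
top 0 [144.6 235. ]
top -19 [142.5 235.5]
top -66 [137.2 236.7]
top -150 [126.1 239.1]
```

View pics/g2.png

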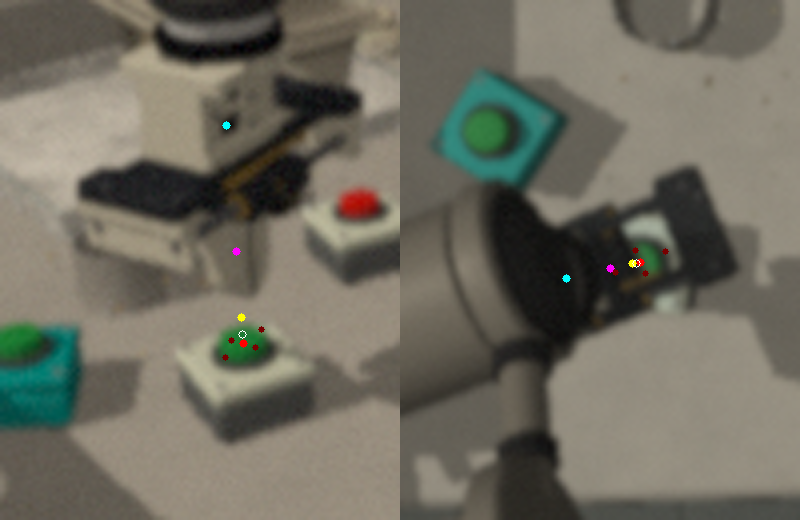

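Run:
```python
from h import *
from plant import monitor,optics
c=optics.capture("scene")["color"];a=np.load("pics/scene0.npz")["color"]
f=lambda i:cv2.resize(i[190:250,160:225],None,fx=6,fy=6,interpolation=cv2.INTER_NEAREST)
d=cv2.absdiff(c,a)
cv2.imwrite("pics/g3.png",np.hstack([f(c),f(cv2.convertScaleAbs(d,alpha=3))]))
```

```text
(no output)
```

View pics/g3.png

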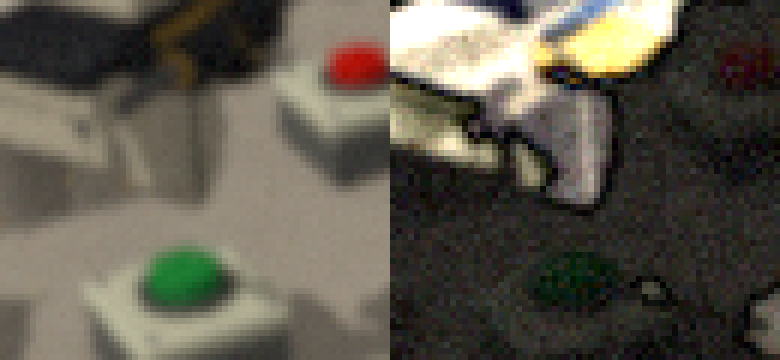

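The scene picture settles it. The fingertips end at about (191,224), while the cap top is at (190,234) and hasn't moved. So the shut tips are still about 30 mm above the cap, and the fingers end short of the reported TCP. The zero force fits that. I'll keep going straight down in small guarded steps, watching the force.

Emit:
send_rows(
  commands=[
    [[0.003, 0, 0, 0, 0], [0.003, 0, 0, 0, 0], [0.003, 0, 0, 0, 0]],
  ],
)

```text
time: 4.72
tool_pos: [460.7, 245.1, 38.8]
tcp_rot: [0.959, 1.562, -0.236]
contact_force: [-0.3, -0.3, -0.0]
grip_width: 0.3
```

Run:
```python
from h import *
from plant import monitor,optics
o=monitor.get_obs();print(o["time"],o["tool_pos"],o["contact_force"])
c=optics.capture("scene")["color"];a=np.load("pics/scene0.npz")["color"]
f=lambda i:cv2.resize(i[190:250,160:225],None,fx=6,fy=6,interpolation=cv2.INTER_NEAREST)
d=cv2.absdiff(c,a)
cv2.imwrite("pics/g4.png",np.hstack([f(c),f(cv2.convertScaleAbs(d,alpha=3))]))
```

```text
4.7167 [460.73538075 245.13120602  38.83244607] [-0.32441224 -0.28266106 -0.03848906]
```

View pics/g4.png

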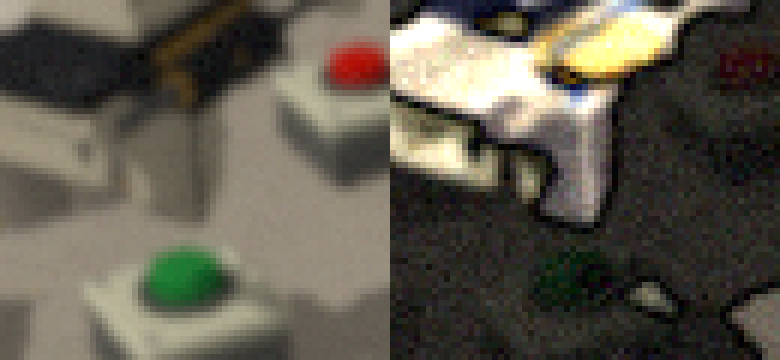

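The tip moved down by the expected 9 mm, leaving a gap of about 16 mm.

Emit:
send_rows(
  commands=[
    [[0.003, 0, -0.0005, 0, 0], [0.003, 0, 0, 0, 0], [0.002, -0.001, 0, 0, 0]],
  ],
)

```text
time: 5.02
tool_pos: [459.3, 245.1, 29.3]
tcp_rot: [0.878, 1.563, -0.317]
contact_force: [0.1, 0.4, 0.6]
grip_width: 0.4
```

Emit:
send_rows(
  commands=[
    [[0.002, 0, 0, 0, 0], [0.002, 0, 0, 0, 0]],
  ],
)

```text
time: 5.18
tool_pos: [458.9, 245.0, 24.6]
tcp_rot: [0.823, 1.563, -0.372]
contact_force: [0.6, 0.1, 0.6]
grip_width: 0.5
```

```bash
cat > lk.py <<'E'
import sys
from h import *
from plant import monitor,optics
x,y,fn=int(sys.argv[1]),int(sys.argv[2]),sys.argv[3]
o=monitor.get_obs();print(o["time"],o["tool_pos"],o["contact_force"])
c=optics.capture("scene")["color"];a=np.load("pics/scene0.npz")["color"]
f=lambda i:cv2.resize(i[y-40:y+20,x-32:x+33],None,fx=6,fy=6,interpolation=cv2.INTER_NEAREST)
cv2.imwrite(f"pics/{fn}.png",np.hstack([f(c),f(cv2.convertScaleAbs(cv2.absdiff(c,a),alpha=3))]))
E
python3 lk.py 192 230 g5
```

```text
5.1833 [458.94043058 244.95608374  24.60147807] [0.57983935 0.12508359 0.55195435]
```

View pics/g5.png

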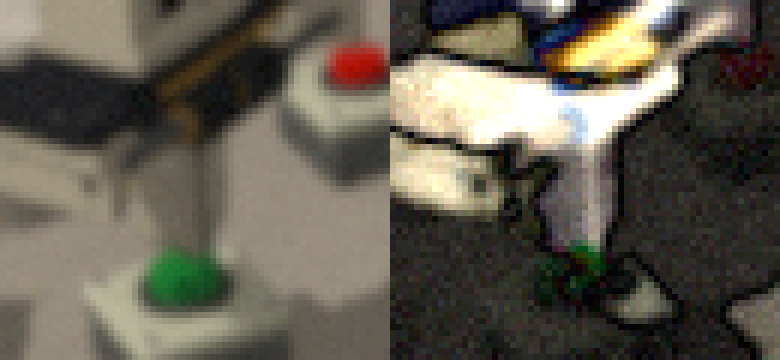

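Fingertips are about to touch the cap. From here I'll use 1–2 mm steps.

Emit:
send_rows(
  commands=[
    [[0.0015, 0.0, 0, 0, 0]],
  ],
)

```text
time: 5.32
tool_pos: [458.8, 244.9, 22.7]
tcp_rot: [0.777, 1.564, -0.418]
contact_force: [0.7, -0.3, 0.1]
grip_width: 0.4
```

Emit:
send_rows(
  commands=[
    [[0.0015, 0, 0, 0, 0]],
  ],
)

```text
time: 5.4
tool_pos: [458.8, 244.9, 21.0]
tcp_rot: [0.772, 1.564, -0.422]
contact_force: [0.5, -0.2, -0.2]
grip_width: 0.4
```

Emit:
send_rows(
  commands=[
    [[0.0015, 0, 0, 0, 0]],
  ],
)

```text
time: 5.48
tool_pos: [458.9, 244.9, 19.5]
tcp_rot: [0.79, 1.563, -0.405]
contact_force: [0.3, 0.3, 0.5]
grip_width: 0.7
```

Emit:
send_rows(
  commands=[
    [[0.0015, 0, 0, 0, 0]],
  ],
)

```text
time: 5.57
tool_pos: [459.0, 244.9, 17.9]
tcp_rot: [0.812, 1.563, -0.383]
contact_force: [-0.4, -0.1, -0.9]
grip_width: 0.5
```

Emit:
send_rows(
  commands=[
    [[0.0015, 0, 0, 0, 0]],
  ],
)

```text
time: 5.65
tool_pos: [459.0, 244.9, 16.3]
tcp_rot: [0.811, 1.563, -0.384]
contact_force: [-0.8, -0.4, 2.6]
grip_width: 0.3
```

```bash
python3 lk.py 192 230 g6
```

```text
5.65 [458.97644656 244.90846106  16.34120902] [-0.78225482 -0.37547049  2.56780573]
```

View pics/g6.png

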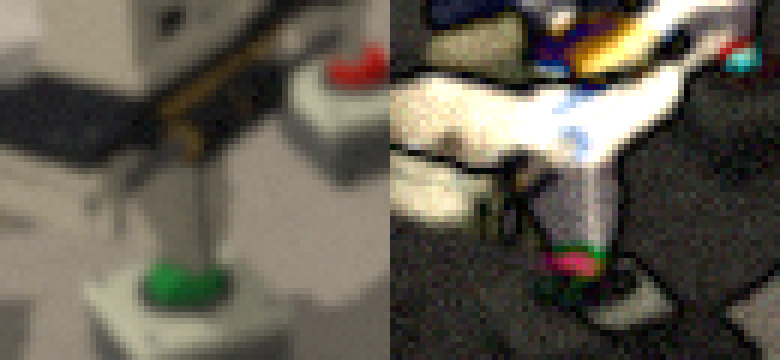

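Contact: 2.6 N at a TCP reading of 16.3, and the fingertip is seen on the cap. I'll press the 6 mm stroke until the force rises at the stop.

Emit:
send_rows(
  commands=[
    [[0.0015, 0, 0, 0, 0]],
  ],
)

```text
time: 5.78
tool_pos: [459.0, 244.9, 14.9]
tcp_rot: [0.825, 1.563, -0.37]
contact_force: [-0.3, 0.2, 3.4]
grip_width: 0.2
```

Emit:
send_rows(
  commands=[
    [[0.0015, 0, 0, 0, 0]],
  ],
)

```text
time: 5.87
tool_pos: [459.0, 244.9, 13.4]
tcp_rot: [0.823, 1.563, -0.371]
contact_force: [-1.1, -0.5, 2.0]
grip_width: 0.4
```

Emit:
send_rows(
  commands=[
    [[0.0015, 0, 0, 0, 0]],
  ],
)

```text
time: 5.95
tool_pos: [459.0, 244.9, 11.9]
tcp_rot: [0.84, 1.563, -0.355]
contact_force: [-0.8, 0.2, 3.0]
grip_width: 0.2
```

Emit:
send_rows(
  commands=[
    [[0.001, 0, 0, 0, 0]],
  ],
)

```text
time: 6.03
tool_pos: [459.1, 244.9, 11.3]
tcp_rot: [0.857, 1.563, -0.338]
contact_force: [-4.8, -1.6, 17.0]
grip_width: 0.7
```

Emit:
send_rows(
  commands=[
    [[0.001, 0, 0, 0, 0]],
  ],
)

```text
time: 6.12
tool_pos: [459.2, 245.0, 11.3]
tcp_rot: [0.881, 1.562, -0.314]
contact_force: [-5.6, -2.0, 20.3]
grip_width: 0.1
```

At the stop: force jumped to 17–20 N with the TCP at 11.3, which is 6 mm of travel from first contact. I'll retract straight up.

Emit:
send_rows(
  commands=[
    [[-0.003, 0, 0, 0, 0], [-0.005, 0, 0, 0, 0], [-0.015, 0, 0, 0, 0], [-0.03, 0, 0, 0, 0], [-0.03, 0, 0, 0, 0], [-0.03, 0, 0, 0, 0], [-0.03, 0, 0, 0, 0], [0, 0, 0, 0, 0]],
  ],
)

```text
time: 6.78
tool_pos: [457.0, 244.9, 158.9]
tcp_rot: [0.266, 1.566, -0.929]
contact_force: [1.3, -0.2, -0.3]
grip_width: 0.0
```

```bash
python3 - <<'E'
from h import *
o,P=wlook("green",(459.5,245.5,48),"w4",48)
go(o,(480,0,150),(510,-245,150))
E
python3 lk.py 192 230 g7
```

```text
t 6.7833 pos [457.  244.9 158.9] pred [256.7 167.9] box 241 271 152 181 cent 255.7 166.6
cap -> [460.3 246.9  48. ] width mm 30.6
to [480.   0. 150.] tool d mm [ 10.  -68.5 236.2] rows@40 7.0
to [ 510. -245.  150.] tool d mm [  1.1 -62.  238.9] rows@40 7.0
6.8333 [455.81461723 244.44508959 156.38995955] [-0.0225768  -0.03773537 -0.77527313]
```

View pics/g7.png

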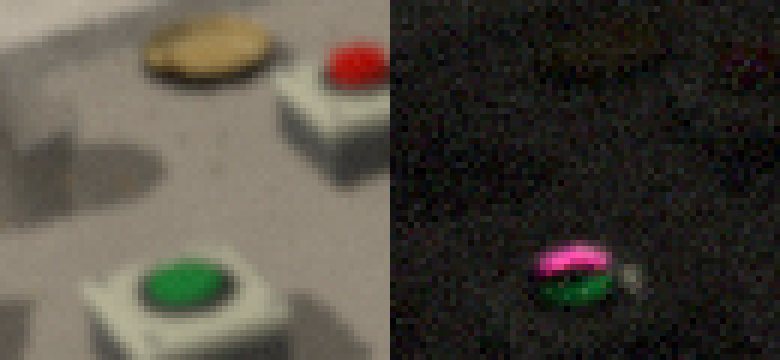

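View pics/w4.png

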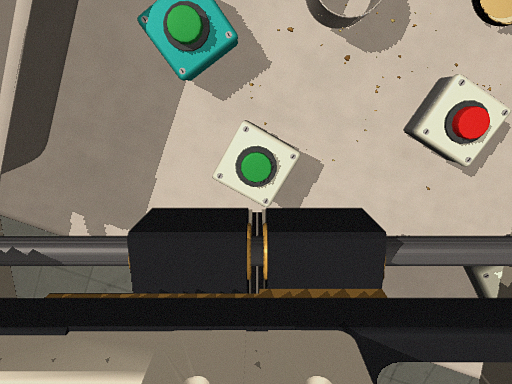

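Green is fully in: the scene diff shows only the cap lowered, with the box edges unchanged. On to yellow.

Emit:
send_rows(
  commands=[
    [[0, -0.009, 0.032, 0, 0], [0, -0.009, 0.032, 0, 0], [0, -0.009, 0.032, 0, 0], [0, -0.009, 0.032, 0, 0], [0, -0.009, 0.032, 0, 0], [0, -0.009, 0.032, 0, 0], [0, -0.009, 0.032, 0, 0], [0, -0.009, 0.032, 0, 0], [0, 0, 0, 0, 0]],
  ],
)

```text
time: 7.63
tool_pos: [475.1, -29.7, 141.9]
tcp_rot: [-1.728, 1.544, -2.915]
contact_force: [0.8, 0.1, 1.1]
grip_width: 0.5
```

Run:
```python
from h import *
from plant import monitor
o=monitor.get_obs();print(o["tool_pos"]);go(o,(520,-240,150))
```

```text
[475.06800184 -29.71177949 141.91487664]
to [ 520. -240.  150.] tool d mm [ -8.  -37.2 211.8] rows@40 6.0
```

Emit:
send_rows(
  commands=[
    [[-0.001, -0.005, 0.026, 0, 0], [-0.001, -0.005, 0.026, 0, 0], [-0.001, -0.005, 0.026, 0, 0], [-0.001, -0.005, 0.026, 0, 0], [-0.001, -0.005, 0.026, 0, 0], [-0.001, -0.005, 0.026, 0, 0], [-0.001, -0.005, 0.026, 0, 0], [-0.001, -0.003, 0.02, 0, 0], [0, 0, 0, 0, 0], [0, 0, 0, 0, 0]],
  ],
)

```text
time: 8.47
tool_pos: [508.1, -235.1, 131.4]
tcp_rot: [-2.127, 1.517, 2.966]
contact_force: [-0.2, 0.5, -0.2]
grip_width: 0.5
```

Run:
```python
from h import *
o,P=wlook("yellow",(545.5,-244.5,54),"w5")
print(R(o).round(3)); go(o,(546,-244.5,100))
```

```text
t 8.4667 pos [ 508.1 -235.1  131.4] pred [285.9 139.3] box 270 305 119 155 cent 287.6 136.7
cap -> [ 548. -245.   54.] width mm 30.6
[[-0.053  0.927  0.37 ]
 [ 0.009  0.371 -0.928]
 [-0.999 -0.046 -0.028]]
to [ 546.  -244.5  100. ] tool d mm [29.2 33.1 23.7] rows@40 2.0
```

View pics/w5.png

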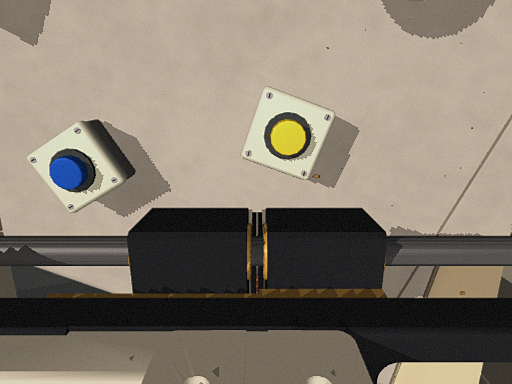

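Yellow cap at (288,137): top gives (545,-245), wrist (548,-245), width 30.6 mm. The tool has drifted to a tilt of about 3°, so I'll plan with the real tip point, 36.7 mm behind the reported TCP, and move along world z.

```bash
cat >> h.py <<'E'
def gotip(*ps,o=None):
    if o is None:
        from plant import monitor
        o=monitor.get_obs()
    Rw=R(o);p=o["tool_pos"]-36.7*Rw[:,0]
    print("t",round(o["time"],2),"tip",p.round(1),"F",o["contact_force"].round(1),"xax",Rw[:,0].round(3),"down",(Rw.T@[0,0,-1]).round(3))
    for t in ps:
        t=np.array(t,float);print("to",t,"d",(Rw.T@(t-p)).round(1));p=t
E
python3 -c "
from h import *
gotip((546.5,-245,100),(546.5,-245,60))"
```

```text
t 8.52 tip [ 509.9 -235.2  167.9] F [ 0.1  0.2 -0.7] xax [-0.053  0.009 -0.999] down [0.999 0.046 0.029]
to [ 546.5 -245.   100. ] d [65.7 33.4 24.6]
to [ 546.5 -245.    60. ] d [39.9  1.8  1.1]
```

Emit:
send_rows(
  commands=[
    [[0.0, 0.01, 0.008, 0, 0], [0.01, 0.01, 0.008, 0, 0], [0.015, 0.01, 0.007, 0, 0], [0.015, 0.003, 0.001, 0, 0], [0.015, 0, 0, 0, 0], [0, 0, 0, 0, 0]],
  ],
)

```text
time: 9.02
tool_pos: [544.4, -234.9, 69.6]
tcp_rot: [-2.188, 1.511, 2.911]
contact_force: [-0.5, 0.3, -0.6]
grip_width: 0.6
```

```bash
python3 -c "
from h import *
gotip((546.5,-245,60))"
```

```text
t 9.02 tip [ 546.5 -235.4  106.2] F [-0.5  0.3 -0.6] xax [-0.058  0.014 -0.998] down [0.998 0.049 0.035]
to [ 546.5 -245.    60. ] d [46.  -1.4 10.5]
```

Emit:
send_rows(
  commands=[
    [[0.005, -0.002, 0.008, 0, 0], [0.01, 0, 0.001, 0, 0], [0.01, 0, 0.001, 0, 0], [0.008, 0, 0, 0, 0], [0, 0, 0, 0, 0]],
  ],
)

```text
time: 9.43
tool_pos: [544.5, -242.3, 34.7]
tcp_rot: [-2.193, 1.511, 2.909]
contact_force: [0.4, 0.1, 0.4]
grip_width: 0.5
```

```bash
python3 -c "
from h import *
gotip((546.5,-245,60))"
```

```text
t 9.43 tip [ 546.6 -242.8   71.4] F [0.4 0.1 0.4] xax [-0.058  0.014 -0.998] down [0.998 0.049 0.035]
to [ 546.5 -245.    60. ] d [11.3 -0.4  2.3]
```

Emit:
send_rows(
  commands=[
    [[0.004, 0, 0.002, 0, 0], [0.004, 0, 0.0005, 0, 0], [0.003, 0, 0, 0, 0]],
  ],
)

```text
time: 9.68
tool_pos: [545.3, -245.2, 23.6]
tcp_rot: [-2.185, 1.512, 2.917]
contact_force: [-0.5, 0.9, -0.5]
grip_width: 0.1
```

```bash
python3 -c "
from h import *
gotip((546.5,-245,60))"; python3 lk.py 298 178 y1
```

```text
t 9.68 tip [ 547.3 -245.6   60.2] F [-0.5  0.9 -0.5] xax [-0.057  0.013 -0.998] down [0.998 0.048 0.034]
to [ 546.5 -245.    60. ] d [ 0.2 -0.5 -0.9]
9.6833 [ 545.2635798  -245.16449678   23.55092097] [-0.4740968   0.88138365 -0.53942739]
```

View pics/y1.png

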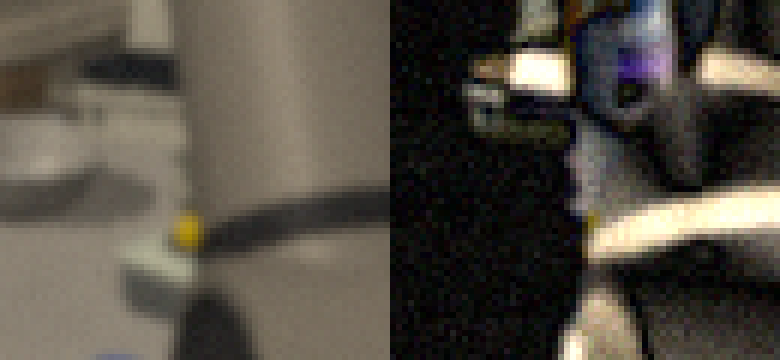

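The arm mostly hides yellow in the scene view, so I'll rely on force and height. Pressing down along world z.

Emit:
send_rows(
  commands=[
    [[0.002, -0.0003, -0.0005, 0, 0], [0.002, 0, 0, 0, 0]],
  ],
)

```text
time: 9.9
tool_pos: [544.4, -244.8, 19.1]
tcp_rot: [-2.186, 1.512, 2.916]
contact_force: [0.2, -0.0, 0.7]
grip_width: 0.5
```

Emit:
send_rows(
  commands=[
    [[0.0015, 0.0001, 0.0001, 0, 0]],
  ],
)

```text
time: 9.98
tool_pos: [544.5, -244.9, 17.6]
tcp_rot: [-2.184, 1.513, 2.918]
contact_force: [-0.9, -0.6, 1.9]
grip_width: 0.6
```

Emit:
send_rows(
  commands=[
    [[0.0015, 0.0001, 0.0001, 0, 0]],
  ],
)

```text
time: 10.07
tool_pos: [544.6, -244.9, 16.3]
tcp_rot: [-2.183, 1.513, 2.919]
contact_force: [-1.3, 0.8, 3.5]
grip_width: -0.0
```

Emit:
send_rows(
  commands=[
    [[0.0015, 0.0001, 0.0001, 0, 0]],
  ],
)

```text
time: 10.15
tool_pos: [544.6, -244.9, 15.1]
tcp_rot: [-2.183, 1.513, 2.919]
contact_force: [-0.8, 0.5, 3.6]
grip_width: 0.8
```

Emit:
send_rows(
  commands=[
    [[0.0015, 0.0001, 0.0001, 0, 0]],
  ],
)

```text
time: 10.23
tool_pos: [544.6, -244.9, 13.7]
tcp_rot: [-2.182, 1.513, 2.92]
contact_force: [-1.5, 0.8, 3.6]
grip_width: 0.4
```

Emit:
send_rows(
  commands=[
    [[0.0015, 0.0001, 0.0001, 0, 0]],
  ],
)

```text
time: 10.32
tool_pos: [544.6, -244.9, 12.4]
tcp_rot: [-2.181, 1.513, 2.921]
contact_force: [-1.3, 1.0, 2.4]
grip_width: 0.3
```

Emit:
send_rows(
  commands=[
    [[0.001, 0.0001, 0, 0, 0]],
  ],
)

```text
time: 10.4
tool_pos: [544.7, -244.9, 11.6]
tcp_rot: [-2.178, 1.513, 2.924]
contact_force: [-3.7, 0.6, 11.4]
grip_width: 0.6
```

Emit:
send_rows(
  commands=[
    [[0.001, 0, 0, 0, 0]],
  ],
)

```text
time: 10.48
tool_pos: [544.7, -245.0, 11.6]
tcp_rot: [-2.174, 1.513, 2.928]
contact_force: [-3.5, 3.0, 13.6]
grip_width: 0.3
```

Emit:
send_rows(
  commands=[
    [[-0.003, 0, 0, 0, 0], [-0.005, 0, 0, 0, 0], [-0.015, 0, 0, 0, 0], [-0.025, 0, 0, 0, 0], [-0.025, 0, 0, 0, 0], [-0.025, 0, 0, 0, 0], [0, -0.01, 0, 0, 0], [0, -0.01, 0, 0, 0], [0, 0, 0, 0, 0]],
  ],
)

```text
time: 11.23
tool_pos: [531.8, -254.2, 113.5]
tcp_rot: [-2.176, 1.514, 2.927]
contact_force: [0.1, -0.9, 0.3]
grip_width: 0.3
```

Run:
```python
from h import *
o,P=wlook("yellow",(546.5,-244.5,48),"w6",48)
gotip((436,-75,150))
```

```text
t 11.2333 pos [ 531.8 -254.2  113.5] pred [255.5 158.1] box 239 275 139 175 cent 256.9 156.7
cap -> [ 548.  -245.2   48. ] width mm 30.8
t 11.28 tip [ 534.1 -254.2  149.6] F [-0.  -0.7 -0.3] xax [-0.056  0.013 -0.998] down [0.998 0.047 0.033]
to [436. -75. 150.] d [   7.4  -22.3 -202.9]
```

View pics/w6.png

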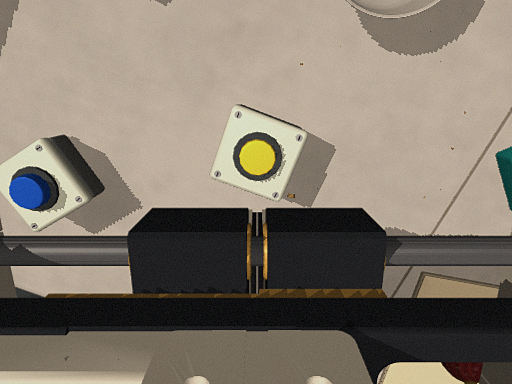

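Yellow is in: the force rose at the stop after 6 mm of travel, and the box is unmoved. On to blue.

Emit:
send_rows(
  commands=[
    [[0, -0.004, -0.022, 0, 0], [0, -0.004, -0.022, 0, 0], [0, -0.004, -0.022, 0, 0], [0, -0.004, -0.022, 0, 0], [0, -0.004, -0.022, 0, 0], [0, -0.004, -0.022, 0, 0], [0, -0.004, -0.022, 0, 0], [0, -0.004, -0.022, 0, 0], [0, 0, 0, 0, 0], [0, 0, 0, 0, 0]],
  ],
)

```text
time: 12.12
tool_pos: [425.5, -94.6, 110.1]
tcp_rot: [-2.26, 1.495, 2.838]
contact_force: [0.6, -0.8, -0.0]
grip_width: 0.5
```

Run:
```python
from h import *
o,P=wlook("blue",(443,-73,54),"w7",54)
gotip((443,-73,100),(443,-73,60))
```

```text
t 12.1167 pos [425.5 -94.6 110.1] pred [243.6 151.2] box 225 263 131 169 cent 244.3 149.9
cap -> [444.2 -73.1  54. ] width mm 31.2
t 12.17 tip [428.  -95.4 146.5] F [-0.8  1.2 -0.2] xax [-0.073  0.023 -0.997] down [0.997 0.059 0.049]
to [443. -73. 100.] d [ 45.8  25.  -12.9]
to [443. -73.  60.] d [39.9  2.4  1.9]
```

View pics/w7.png

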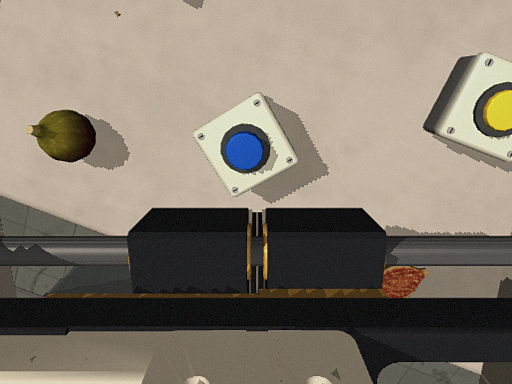

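Blue cap at (244,150): wrist gives (444,-73), top (441.5,-74), width 31.2 mm. Aim at (443,-73).

Emit:
send_rows(
  commands=[
    [[0.005, 0.01, -0.005, 0, 0], [0.01, 0.01, -0.005, 0, 0], [0.01, 0.005, -0.003, 0, 0], [0.01, 0, 0, 0, 0], [0.01, 0, 0, 0, 0], [0, 0, 0, 0, 0]],
  ],
)

```text
time: 12.67
tool_pos: [446.3, -71.0, 57.5]
tcp_rot: [-2.27, 1.495, 2.823]
contact_force: [0.2, 0.3, -0.2]
grip_width: 0.6
```

```bash
python3 -c "
from h import *
gotip((443,-73,60))"
```

```text
t 12.67 tip [448.9 -71.9  94.1] F [ 0.2  0.3 -0.2] xax [-0.072  0.024 -0.997] down [0.997 0.058 0.049]
to [443. -73.  60.] d [34.4 -3.9  0.5]
```

Emit:
send_rows(
  commands=[
    [[0.005, -0.004, 0.0005, 0, 0], [0.008, 0, 0, 0, 0], [0.008, 0, 0, 0, 0], [0.004, 0, 0, 0, 0], [0, 0, 0, 0, 0]],
  ],
)

```text
time: 13.08
tool_pos: [441.8, -72.2, 28.7]
tcp_rot: [-2.272, 1.494, 2.821]
contact_force: [0.1, -0.3, -0.2]
grip_width: 0.8
```

```bash
python3 -c "
from h import *
gotip((443,-73,60))"; python3 lk.py 286 202 b1
```

```text
t 13.08 tip [444.5 -73.1  65.3] F [ 0.1 -0.3 -0.2] xax [-0.073  0.024 -0.997] down [0.997 0.059 0.049]
to [443. -73.  60.] d [ 5.4 -1.  -0.4]
13.0833 [441.81984252 -72.23803283  28.68881537] [ 0.06371452 -0.3234316  -0.15953901]
```

View pics/b1.png

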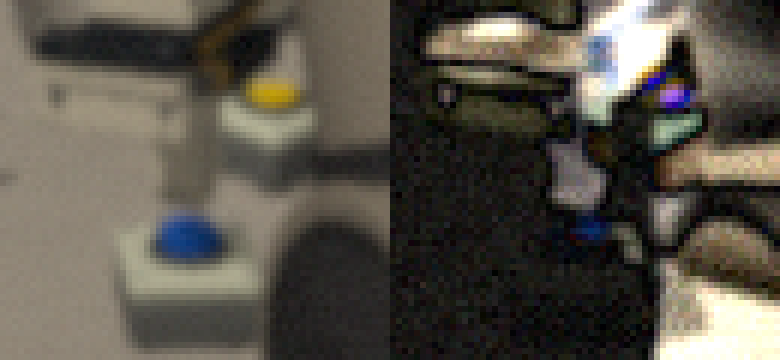

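The fingertips are centred over the blue cap, about 11 mm up. Yellow in the background is pressed.

Emit:
send_rows(
  commands=[
    [[0.003, -0.001, -0.0004, 0, 0], [0.002, 0, 0, 0, 0], [0.002, 0, 0, 0, 0]],
  ],
)

```text
time: 13.38
tool_pos: [441.2, -72.5, 22.5]
tcp_rot: [-2.272, 1.497, 2.821]
contact_force: [-0.6, -0.1, -0.4]
grip_width: 0.4
```

Emit:
send_rows(
  commands=[
    [[0.0015, 0.0001, 0.0001, 0, 0]],
  ],
)

```text
time: 13.47
tool_pos: [441.2, -72.6, 21.0]
tcp_rot: [-2.271, 1.497, 2.821]
contact_force: [0.6, 0.1, -0.4]
grip_width: 0.4
```

Emit:
send_rows(
  commands=[
    [[0.0015, 0.0001, 0.0001, 0, 0]],
  ],
)

```text
time: 13.55
tool_pos: [441.4, -72.6, 19.5]
tcp_rot: [-2.272, 1.498, 2.82]
contact_force: [0.1, -0.7, -0.6]
grip_width: 0.7
```

Emit:
send_rows(
  commands=[
    [[0.0015, 0.0001, 0.0001, 0, 0]],
  ],
)

```text
time: 13.63
tool_pos: [441.6, -72.7, 18.0]
tcp_rot: [-2.271, 1.498, 2.821]
contact_force: [0.3, 0.4, 3.0]
grip_width: 0.4
```

Emit:
send_rows(
  commands=[
    [[0.0015, 0.0, 0.0001, 0, 0]],
  ],
)

```text
time: 13.72
tool_pos: [441.5, -72.8, 16.5]
tcp_rot: [-2.273, 1.498, 2.82]
contact_force: [-0.7, 0.8, 2.5]
grip_width: 0.3
```

Emit:
send_rows(
  commands=[
    [[0.0015, 0.0, 0.0001, 0, 0]],
  ],
)

```text
time: 13.8
tool_pos: [441.6, -72.8, 15.1]
tcp_rot: [-2.274, 1.498, 2.818]
contact_force: [-0.6, 1.3, 2.8]
grip_width: 0.7
```

Emit:
send_rows(
  commands=[
    [[0.0015, 0.0, 0.0001, 0, 0]],
  ],
)

```text
time: 13.88
tool_pos: [441.6, -72.8, 13.7]
tcp_rot: [-2.276, 1.499, 2.816]
contact_force: [-1.0, 0.8, 2.3]
grip_width: 0.6
```

Emit:
send_rows(
  commands=[
    [[0.001, 0.0, 0, 0, 0]],
  ],
)

```text
time: 13.97
tool_pos: [441.6, -72.7, 12.6]
tcp_rot: [-2.276, 1.499, 2.816]
contact_force: [-0.6, 0.1, 2.6]
grip_width: 0.7
```

Emit:
send_rows(
  commands=[
    [[0.001, 0.0, 0, 0, 0]],
  ],
)

```text
time: 14.05
tool_pos: [441.7, -72.8, 11.7]
tcp_rot: [-2.276, 1.499, 2.816]
contact_force: [-1.1, 0.7, 11.8]
grip_width: 0.2
```

Emit:
send_rows(
  commands=[
    [[0.001, 0.0, 0, 0, 0]],
  ],
)

```text
time: 14.13
tool_pos: [441.8, -72.8, 11.4]
tcp_rot: [-2.276, 1.5, 2.816]
contact_force: [-4.7, 1.0, 22.4]
grip_width: 0.5
```

Blue is at its stop (12, then 22 N). I'll retract upward and away for the final check.

Emit:
send_rows(
  commands=[
    [[-0.003, 0, 0, 0, 0], [-0.005, 0, 0, 0, 0], [-0.015, 0, 0, 0, 0], [-0.025, 0, 0, 0, 0], [-0.025, 0, 0, 0, 0], [-0.025, 0, 0, 0, 0], [-0.025, 0, 0, 0, 0], [0, 0, 0, 0, 0]],
  ],
)

```text
time: 14.8
tool_pos: [449.1, -75.7, 138.5]
tcp_rot: [-2.268, 1.495, 2.824]
contact_force: [-0.4, 0.0, 0.7]
grip_width: 0.6
```

Emit:
send_rows(
  commands=[
    [[0, -0.01, 0.02, 0, 0], [0, -0.015, 0.025, 0, 0], [0, -0.015, 0.025, 0, 0], [0, -0.015, 0.025, 0, 0], [0, -0.01, 0.025, 0, 0], [0, -0.01, 0.025, 0, 0], [0, -0.01, 0.025, 0, 0], [0, -0.01, 0.025, 0, 0], [0, 0, 0, 0, 0]],
  ],
)

```text
time: 15.55
tool_pos: [432.5, -300.6, 133.6]
tcp_rot: [-2.264, 1.498, 2.833]
contact_force: [-0.7, 0.4, 0.6]
grip_width: 0.8
```

Run:
```python
from h import *
from plant import monitor,optics
o=monitor.get_obs();print(o["time"],o["tool_pos"],o["contact_force"])
out=[]
for n,(y,x) in(("scene",(150,110)),("top",(120,75))):
    c=optics.capture(n)["color"];a=np.load(f"pics/{n}0.npz")["color"]
    f=lambda i:cv2.resize(i[y:y+150,x:x+270 if n=="top" else x+200],(400,300))
    out.append(np.hstack([f(c),f(cv2.convertScaleAbs(cv2.absdiff(c,a),alpha=3))]))
cv2.imwrite("pics/end.png",np.vstack(out))
```

```text
15.55 [ 432.46629488 -300.60129818  133.55086215] [-0.66587993  0.44980783  0.55829252]
```

View pics/end.png

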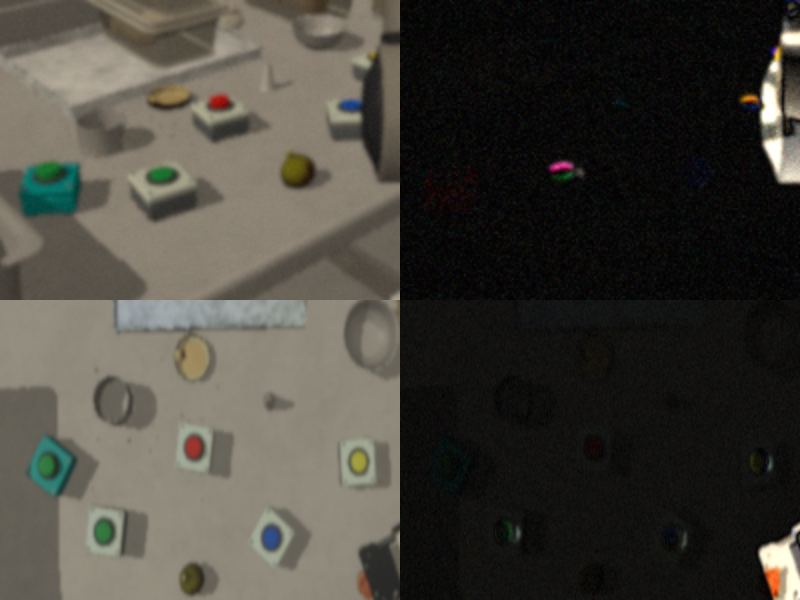

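The final views show all three caps lowered and nothing else changed. Red is still out, and no box or visible bystander edges appear in the difference images. The arm is stationary and clear, so I'm handing in.

```bash
python3 -c "
from plant import close_job
print(close_job())"
```

```text
the job is handed in; nothing more can be done
None
```

I pressed the green, yellow and blue buttons in that order and handed the job in at about 15.7 s. On each, the force held at about 3 N over roughly 6 mm, then rose to between 14 and 22 N at the stop.

- **Final checks:** The before-and-after pictures from the top camera show only the three caps changed. The boxes, the red switch, the turquoise look-alikes and the loose objects in view had not moved. The arm hid the half fig in the last top picture and blue and yellow in the last scene picture. The fingertips passed over the half fig at about 170 mm.
- **Fingertip offset:** The shut fingertips end about 37 mm short of the reported TCP. I saw this in the pictures when the first descent met no force, then pressed by force and picture.
- **Tilt:** The tool drifted to about 3 to 4° off vertical during the later moves, and the rows have no command to correct it. I pressed yellow and blue along world z to make up for it.
- **Camera disagreement:** The scene camera's button positions were 8 to 14 mm off the top camera's, because it also sees the sides of the caps. I did not use them; the top and wrist cameras agreed to about 3 mm.

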